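# Pin and hold shut a flow-cell clamp beside the microscope

### The arm

A 7-joint arm with a two-finger parallel gripper is mounted at the origin on the work surface. World frame = base frame: x ahead of the robot, y to its left, z up, the work surface at z = 0. Lengths are in m, angles in rad, forces in N, time in s.
With the tool pointing down it reaches from about 0.425 to 0.925 m from the base axis. Payload 6.8 kg.
Tool frame: the origin (TCP) lies between the finger pads; the fingertips stand 19 mm ahead of it and the grasp point (between the pads) is the TCP (robot.tip_extent is the distance from the TCP to the fingertips, in m); z points along the fingers, y is the line along which they close (so a half turn about z gives the same grasp; the last joint's range is limited). The gripper opens to 88 mm and grips with 3 to 60 N. Pads are 20 mm wide; open, the fingers measure 115 mm over their backs; the gripper's body (75 mm by 178 mm) begins 61 mm behind the grasp point.
Start: joints at [-0.108, 0.477, 0.022, 1.555, -0.011, 1.109, -0.083], TCP at [0.675, 0, 0.242] pointing down, gripper open.
Joint ranges: [-2.96, 2.96], [-0.34, 2.1], [-1.41, 1.46], [0.24, 2.44], [-1.37, 4.51], [0.17, 1.92], [-2.96, 2.96]. Speed limits (rad/s): [2.39, 2.39, 3.14, 3.14, 3.14, 3.14, 3.14].

### API

Orientations are given as a 3x3 rotation matrix whose columns are the frame's x, y, z axes.
In Python, from workcell import robot gives the robot as it stands.
- The arm moves only by the tool step_arm, never from a script. Its argument "commands" is a list of rows, each an object of numbers: "dx", "dy", "dz": the shift along the tool's x, y, z in mm; "spin": the turn about the tool's z in degrees; "hand": the opening in per cent of the stroke, from 0 (shut) to 100 (fully open). In form: [{"dx": .., "dy": .., "dz": .., "spin": .., "hand": ..}, ...]. A call has exactly 5 rows; each row is the pose to reach, as a shift and turn from the pose commanded when the call began, along the tool's axes at that moment; what a row does not reach only later rows make up. A row lasts 1/10 s, in which the tool goes at most 50 mm and 8.59 degrees, less where a joint would pass 70% of its speed; a pose out of reach is approached as far as the arm can. A call with a gripper value outside its range is refused whole. The fingers move at their own pace and stop on an object; "force" is the grip in N (left out, the last holds). Time passes only in rows, so rows that repeat a pose let the fingers close, or fill a call up. It gives the time, the measured TCP pose, the force, the opening and the grip force at its end, in the units of the state.
- robot.observe(): the state, without advancing time (a new reading comes with each control period).
- robot.read_camera(name): name is "scene" or "side" or "wrist"; returns the picture (480x640x3 uint8, red, green, blue); there is no depth.
- robot.camera_model(name): a dict with "intrinsics" (3x3 intrinsics, pixels), "R" (3x3) and "t" (3): a world point X has camera coordinates R X + t. Camera axes: x right, y down, z forward; pixel columns grow to the right and rows downward; lengths in m; the calibration is good to about 2 mm. A picture is of the moment at which its call begins: read the wrist's pose just before it. camera_model takes no time and is no camera call; for the wrist camera it gives the pose at the moment of the call.
- robot.finish_job(): hands the job in; it is judged then, once.
The state is a dict: "time_s": time; "q": joint angles; "joint_velocities": joint speeds; "tau": joint torques, N m; "position": TCP position; "tool_rot": TCP orientation; "contact_force": force on the tool from outside, world axes, zero at the start; "torque": the same for the moment, N m; "gripper_width": opening from 0.0 (shut) to 1.0 (fully open); "gripper_force": force on a finger pad.
Only numpy, scipy, OpenCV 4.12 (cv2) and the standard library are available. Lean on these libraries where they do the work, as an engineer would, in place of code of your own. Each camera call takes 0.05 s, during which the arm holds its last target. There are 200 camera calls.

### The job

Close the hinged lid of the aluminium flow-cell clamp over its glass slide, take the locating pin (the tall round-headed one) out of the dark grey holder block and push it down through the hole in the lid into the hole in the base until its shoulder sits on the lid. Spring plungers push the lid back up, so finish while still holding on to the pin and keep pressing it straight down, with the lid fully shut, so that I can do up the two thumbscrews. Leave the other plug, the petri dish, the dropper bottle and the slide box where they are.

Things in the scene. Friction and masses are not known exactly. Their poses are not given: they have to be found in the camera images.
- clamp: Flow-cell clamp, bare aluminium, screwed to the bench. Base block 28 mm high, 120 mm wide (y), from x = -70 to +80 mm; origin on the bench under it; z up. Its -x side is the front (pin side); the lid's hinge runs along y near the +x edge. In the middle a recess with a black gasket and a 75 x 25 mm glass slide.
- hinge_line (a point): Middle of the hinge axis, at (73, 0, 34) mm in the clamp's frame; the axis runs along the clamp's y. Lid: 12 mm thick frame, 120 mm wide, this axis at mid-thickness, its free edge 152 mm from the axis; 85 to 152 mm off the axis it is a solid bar with the pin hole; from 30 to 85 mm it has a 50 mm wide clear window.
- lid (a joint): Opening angle of the lid, rad: 0 = fully shut, flat on the base; 1.57 = upright; starts at 1.15 to 1.7. The stiff hinge stays where it is left (under 2 N at the free edge swings it shut). Two spring plungers in the base hold the let-go lid about 0.06 rad (7 mm at the pin hole) off shut; about 10 N straight down at the pin hole presses it fully shut against its stop.
- lid_hole (a point): Centre of the mouth of the round pin hole on the lid's outer (upper) face, 118 mm from the hinge axis; z along the hole. 12.5 mm wide, through the 12 mm lid; 40 mm above the bench when shut. Also on that face: at y = +-47 mm beside it two steel thumbscrews 14 mm wide, 12 mm high; at y = +-43 mm, 57 mm from the axis, two white hose ports 12 mm wide, 22 mm high.
- base_hole (a point): Centre of the mouth of the matching hole in the base's top face, at (-45, 0, 28) mm in the clamp's frame: 12.5 mm wide, 28 mm deep, straight below the lid's hole when the lid is shut.
- holder: Dark grey plastic block, fixed to the bench, 50 (x) x 140 (y) x 42 mm high, origin under its middle on the bench. Two upright 12.5 mm holes, 39 mm deep, at y = -42 and +42 mm, one with the pin, the other with the plug; which is in which varies.
- pin: Locating pin, bare steel, about 90 g, standing loosely in the holder, shoulder on its top. Origin: centre of the shoulder's underside; z towards the head. Below: 10 mm shank 35 mm long, the last 7 mm tapering to 5 mm. Above: shoulder disc 26 mm wide, 5 mm thick, then a knurled round head 18 mm wide, 30 mm high (top 35 mm above the origin).
- pin_tip (a point): Tip of the pin, 35 mm below its shoulder.
- plug: Blanking plug, bare steel, in the other hole of the holder: 26 mm disc, 4 mm thick, with a low hexagonal head, top 13 mm above the disc's underside, which is its origin. To be left alone.
- dish: Closed clear petri dish, 90 mm wide, 15 mm high, origin under its middle. To be left alone.
- dropper: Amber dropper bottle, 36 mm wide, 85 mm high, origin under its middle. To be left alone.
- slide_box: Grey slide box, 95 x 175 x 30 mm, origin under its middle. To be left alone.
Mind the look-alikes: they are no part of the job. Several things have the shape of the pin; the one meant has the colours described above.

How it is judged:
On the way, in this order (a step that is already met when the one before it is completed fails the run):
1. the lid is closed down onto its spring plungers (within 0.12 rad of shut) (value of joint lid below 0.12 rad), for 0.2 s.
2. the pin is through the lid and its tip at least 8 mm into the base's hole (value of joint lid below 0.12 rad and z of pin_tip in the frame of base_hole below -0.008 m and horizontal distance between pin_tip and base_hole below 0.005 m), for 0.1 s.
At the end, for the whole second after the job is handed in: Fingers still on the pin (over 2 N), pin bearing on the clamp with over 4 N, lid within 0.015 rad of shut, pin within 0.1 rad of upright, its tip within 4 mm of the base hole's axis and at least 20.5 mm below the base's top (23 mm when fully home) (value of joint lid below 0.015 rad and z of pin_tip in the frame of base_hole below -0.0205 m and horizontal distance between pin_tip and base_hole below 0.004 m and angle between the z axis of pin and the z axis of clamp, either way round below 0.1 rad and contact force between the fingers and pin above 2 N and contact force between pin and clamp above 4 N); the arm keeps its last pose, push and grip.
It fails at once if the blanking plug is taken or knocked out of its place (over 20 mm) (distance of plug from where it was at the start of the episode above 0.02 m).
It fails at once if the petri dish is shifted by over 30 mm (distance of dish from where it was at the start of the episode above 0.03 m).
It fails at once if the dropper bottle is shifted or knocked over (over 30 mm or 0.5 rad) (distance of dropper from where it was at the start of the episode above 0.03 m or angle between dropper's own z axis and vertical above 0.5 rad).
It fails at once if the slide box is shifted by over 30 mm (distance of slide_box from where it was at the start of the episode above 0.03 m).
It also fails if it takes over 51 s, if anything falls off the work surface, if the arm or the gripper's body presses on something with over 40 N, if the wrist force passes 120 N, or if a joint passes its speed limit or range.

## Working session

There is one attempt and no reset: what is moved stays moved. The work goes in short steps, Python scripts to look and compute and a tool call to move; the robot and the scene stay as the last step left them, time stands still between calls to the robot, and variables do not carry over. Pictures are saved under pics/ and viewed, at most 10 in all, crops included, and the job is handed in when it is done.

Besides the shell and the picture viewer there is one more tool, called after "Emit:" as a command line: name --argument value ..., lists and objects as JSON in quotes. step_arm: Moves the arm, as the interface text tells. Its arguments: {"type":"object","properties":{"commands":{"type":"array","items":{"type":"object","properties":{"dx":{"type":"number"},"dy":{"type":"number"},"dz":{"type":"number"},"spin":{"type":"number"},"hand":{"type":"number"}}}},"force":{"type":"number"}},"required":["commands"]}

```bash
mkdir -p pics; cat > h.py <<'E'
import numpy as np, cv2
from workcell import robot
def shot(name,fn):
    m=robot.camera_model(name); im=robot.read_camera(name)
    cv2.imwrite('pics/%s.png'%fn,im[:,:,::-1]); np.savez('pics/%s.npz'%fn,im=im,K=m['intrinsics'],R=m['R'],t=m['t'])
def load(fn): return np.load('pics/%s.npz'%fn)
def ray(m,uv):
    R,t=m['R'],m['t']; d=R.T@np.linalg.solve(m['K'],[uv[0],uv[1],1.]); return -R.T@t,d/np.linalg.norm(d)
def onz(m,uv,z):
    c,d=ray(m,uv); return c+d*(z-c[2])/d[2]
def tri(m1,a,m2,b):
    c1,d1=ray(m1,a);c2,d2=ray(m2,b)
    s=np.linalg.lstsq(np.c_[d1,-d2],c2-c1,rcond=None)[0]; p,q=c1+d1*s[0],c2+d2*s[1]
    return (p+q)/2,np.linalg.norm(p-q)
def proj(m,X):
    p=m['K']@(m['R']@np.asarray(X,float)+m['t']); return p[:2]/p[2]
E
python3 - <<'E'
from h import *
for n in('scene','side','wrist'): shot(n,n+'0')
for n in('scene','side'):
    m=robot.camera_model(n); print(n,-m['R'].T@m['t'],m['R'][2])
o=robot.observe();print(o['time_s'],o['position'],o['tool_rot'])
cv2.imwrite('pics/sw.png',cv2.hconcat([cv2.imread('pics/%s0.png'%n) for n in('side','wrist')])[:, :]) 
E
```

```text
scene [ 1.12141237 -0.67043737  0.70699682] [-0.45455478  0.68651587 -0.56751733]
side [ 0.25510292 -0.41779256  0.58695202] [ 0.40066535  0.65155194 -0.64416407]
0.15 [ 6.74586490e-01 -1.63143911e-05  2.40922418e-01] [[ 1.92117060e-05  9.99999052e-01 -1.37653127e-03]
 [ 9.99999996e-01 -1.93343906e-05 -8.91126635e-05]
 [-8.91391934e-05 -1.37652955e-03 -9.99999049e-01]]
```

View pics/scene0.png

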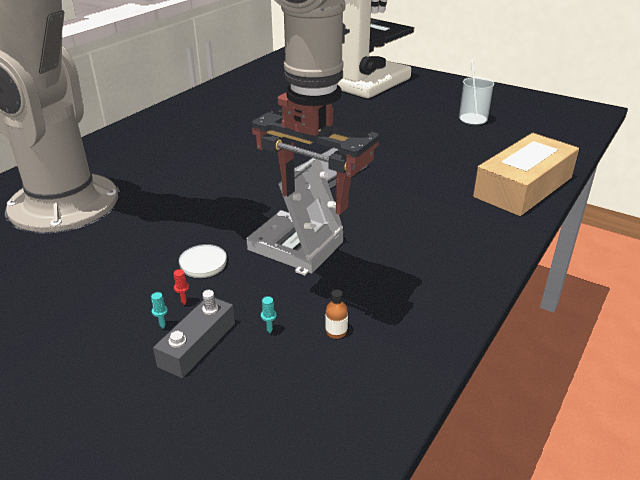

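View pics/side0.png

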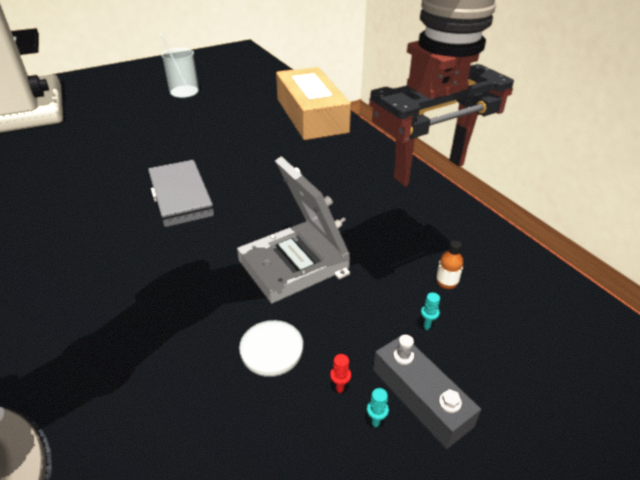

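The scene view shows four pin-shaped things: red at (181,285), teal at (160,310) and (268,312), and a steel one in the dark holder at (209,301). The steel one fits the description; the plug is at (177,340). The side view shows the clamp at about (295,250), lid hinged on the right-hand side, and the steel pin at (405,348). I'll confirm both in one enlarged crop.

```bash
python3 - <<'E'
from h import *
m=load('side0');s=load('scene0')
a=cv2.resize(m['im'][150:310,225:385],(600,600),interpolation=cv2.INTER_CUBIC)[:,:,::-1]
b=cv2.resize(m['im'][325:450,360:485],(200,200),interpolation=cv2.INTER_CUBIC)[:,:,::-1]
c=cv2.resize(s['im'][280:380,145:245],(200,200),interpolation=cv2.INTER_CUBIC)[:,:,::-1]
cc=np.vstack([b,c,np.zeros((200,200,3),np.uint8)])
cv2.imwrite('pics/crop1.png',np.hstack([a,cc]))
for uv in((238,256),(273,298),(349,263)): print('base',onz(m,uv,.028))
print('pin top',tri(m,(406,341),s,(209,294)),onz(m,(406,341),.077),onz(s,(209,294),.077))
print('plug',onz(m,(451,398),.055),onz(s,(177,337),.055))
print('dropper',onz(m,(449,283),0),onz(s,(337,333),0),'dish',onz(m,(271,348),.01))
print('teal2',onz(m,(428,328),0.),onz(s,(269,332),0), 'teal1',onz(s,(163,327),0),'red',onz(s,(184,303),0))
E
```

```text
base [0.44930653 0.18215534 0.028     ]
base [0.45748242 0.06642012 0.028     ]
base [0.60100164 0.07345227 0.028     ]
pin top (array([ 0.55494794, -0.12935822,  0.07509721]), np.float64(0.0004114859094918793)) [ 0.55393286 -0.130199    0.077     ] [ 0.55672269 -0.13125237  0.077     ]
plug [ 0.56053031 -0.21379984  0.055     ] [ 0.56448578 -0.21648488  0.055     ]
dropper [ 0.73610834 -0.02756988  0.        ] [ 0.73466542 -0.02632636  0.        ] dish [ 0.41844298 -0.00385824  0.01      ]
teal2 [ 0.64325995 -0.08427564  0.        ] [ 0.638185   -0.08588304  0.        ] teal1 [ 0.48058793 -0.17332605  0.        ] red [ 0.46711743 -0.10822615  0.        ]
```

View pics/crop1.png

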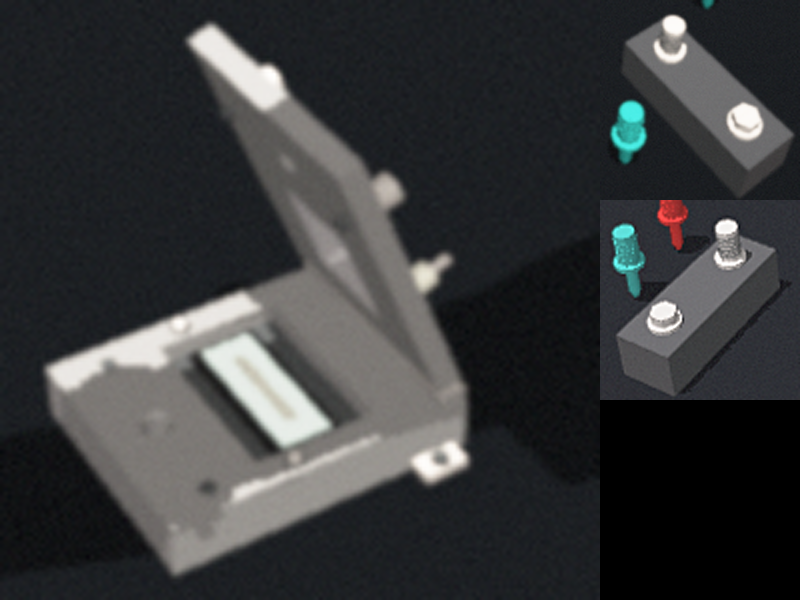

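The crop confirms the bare steel pin is in the holder's far hole, with the plug in the near one. It also shows the clamp's base corners, base hole at crop (157,423), screw holes at (108,365) and (208,487), and the lid's free edge at (190,42)–(265,107).

```bash
python3 - <<'E'
from h import *
m=load('side0')
f=lambda u,v:(225+(u+.5)*160/600-.5,150+(v+.5)*160/600-.5)
A=onz(m,f(47,370),.028);B=onz(m,f(173,537),.028);A0=onz(m,f(50,417),0);B0=onz(m,f(175,576),0);C0=onz(m,f(465,440),0)
H=onz(m,f(157,423),.028);S1=onz(m,f(208,487),.028)
print(A,B,A0,B0,C0,'hole',H,S1)
print('lens',np.linalg.norm(A-B),np.linalg.norm(A0-B0),np.linalg.norm(C0-B0),np.linalg.norm(H-S1))
y=(A0-B0);yaw=np.arctan2(-y[0],y[1]);v=C0-B0;print('yaw',yaw,np.arctan2(v[1],v[0]),np.arctan2(-(H-S1)[0],(H-S1)[1]))
yaw=(yaw+np.arctan2(v[1],v[0]))/2
c,s=np.cos(yaw),np.sin(yaw);R=np.array([[c,-s,0],[s,c,0],[0,0,1]])
O=((A0+B0)/2-R@[-.07,0,0]+ (H-R@[-.045,0,.028]))/2;O[2]=0
print('O',O,'hole',O+R@[-.045,0,.028],'hinge',O+R@[.073,0,.034])
for uv,yy in((f(190,42),.06),(f(210,25),.06),(f(265,107),-.06),(f(290,87),-.06)):
    c0,d=ray(m,uv);c0=R.T@(c0-O);d=R.T@d;p=c0+d*(yy-c0[1])/d[1]
    w=p-[.073,yy,.034];print('edge',p,np.hypot(w[0],w[2]),np.arctan2(w[2],-w[0]))
E
```

```text
[0.45585354 0.20100918 0.028     ] [0.45932003 0.07793536 0.028     ] [0.45400673 0.20062376 0.        ] [0.46027446 0.08188343 0.        ] [0.61231572 0.08996373 0.        ] hole [0.48366124 0.14370663 0.028     ] [0.48499865 0.09668251 0.028     ]
lens 0.12312263628063862 0.11890563087540906 0.1522558203613615 0.04704313766951331
yaw 0.05273628355817717 0.053095463846972724 0.02843334214448715
O [0.52782043 0.14552135 0.        ] hole [0.48288342 0.14314125 0.028     ] hinge [0.60071825 0.14938241 0.034     ]
edge [0.01539674 0.06       0.17260332] 0.15009668531453935 1.176916144012083
edge [0.02547873 0.06       0.17764931] 0.15130563286861087 1.2513144820501736
edge [-0.01860003 -0.06        0.21776788] 0.20533192535168346 1.1083854240331918
edge [-0.0078617  -0.06        0.22252438] 0.20513423740960335 1.165610866758394
```

The numbers fit: base depth 152 vs 150 mm, width 119 vs 120 mm, hole to screw hole 47 vs 47 mm. The lid stands at about 1.2 rad and the clamp yaw is 0.053. Next I move behind the lid with the fingers closed.

Emit:
step_arm --commands '[{"dx": 45, "hand": 0}, {"dx": 90, "hand": 0}, {"dx": 135, "dz": 0, "hand": 0}, {"dx": 148, "dz": 35, "hand": 0}, {"dx": 148, "dz": 66, "hand": 0}]' --force 20

```text
validation failed for argument at $.co...
```

Emit:
step_arm --commands '[{"dy": 0, "hand": 0}, {"dy": -20, "hand": 0}, {"dy": -45, "hand": 0}, {"dy": -65, "hand": 0}, {"dy": -75, "hand": 0}]'

```text
validation failed for argument at $.co...
```

```bash
python3 - <<'E'
from h import *
shot('side','side1');shot('scene','scene1')
o=robot.observe();print(o['time_s'],o['position'],o['contact_force'],o['gripper_width'])
a=cv2.imread('pics/side1.png')[80:330,200:440];b=cv2.imread('pics/scene1.png')[100:350,180:420]
cv2.imwrite('pics/v1.png',cv2.resize(np.hstack([a,b]),(800,417)))
E
```

```text
0.25 [ 6.74789326e-01 -1.08647568e-05  2.41235343e-01] [ 0.77453721  0.63300269 -0.06118802] 0.9980400397753286
```

View pics/v1.png

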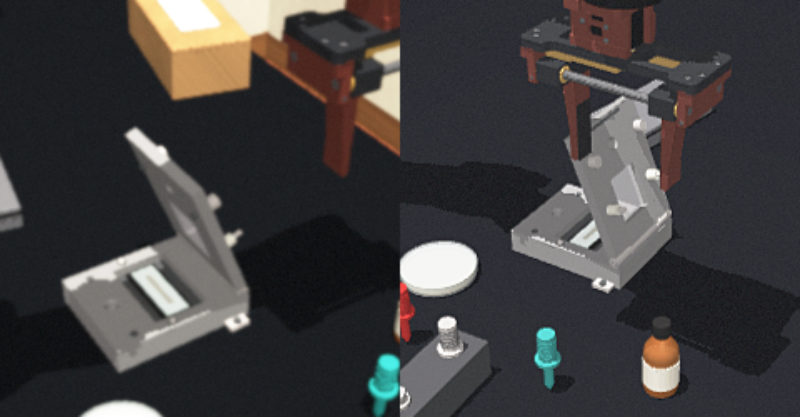

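The arm hasn't moved: both calls were refused, probably because every field is required in each row. The view shows the gripper still at its start, right of the lid. I'll send the move again with full rows.

Emit:
step_arm --commands '[{"dx": 45, "dy": 0, "dz": 0, "spin": 0, "hand": 0}, {"dx": 90, "dy": 0, "dz": 0, "spin": 0, "hand": 0}, {"dx": 135, "dy": 0, "dz": 0, "spin": 0, "hand": 0}, {"dx": 148, "dy": 0, "dz": 35, "spin": 0, "hand": 0}, {"dx": 148, "dy": 0, "dz": 66, "spin": 0, "hand": 0}]' --force 20

```text
time_s: 0.75
position: [0.6747, 0.1532, 0.1753]
tool_rot: [[-0.006, 1.0, 0.001], [1.0, 0.006, 0.003], [0.003, 0.001, -1.0]]
contact_force: [-0.1, -0.8, -0.5]
gripper_width: 0.586
gripper_force: 0.0
```

Emit:
step_arm --commands '[{"dx": 0, "dy": 0, "dz": 0, "spin": 0, "hand": 0}, {"dx": 0, "dy": -10, "dz": 0, "spin": 0, "hand": 0}, {"dx": 0, "dy": -25, "dz": 0, "spin": 0, "hand": 0}, {"dx": 0, "dy": -45, "dz": 0, "spin": 0, "hand": 0}, {"dx": 0, "dy": -60, "dz": 0, "spin": 0, "hand": 0}]' --force 20

```text
time_s: 1.25
position: [0.6149, 0.1474, 0.1782]
tool_rot: [[0.001, 1.0, 0.003], [1.0, -0.001, 0.001], [0.001, 0.003, -1.0]]
contact_force: [0.0, -0.0, -0.8]
gripper_width: 0.128
gripper_force: 0.0
```

Emit:
step_arm --commands '[{"dx": 0, "dy": -18, "dz": 0, "spin": 0, "hand": 0}, {"dx": 0, "dy": -38, "dz": 3, "spin": 0, "hand": 0}, {"dx": 0, "dy": -52, "dz": 8, "spin": 0, "hand": 0}, {"dx": -1, "dy": -63, "dz": 14, "spin": 0, "hand": 0}, {"dx": -1, "dy": -74, "dz": 21, "spin": 0, "hand": 0}]' --force 20

```text
time_s: 1.75
position: [0.5423, 0.1466, 0.1577]
tool_rot: [[0.002, 1.0, 0.006], [1.0, -0.002, 0.002], [0.002, 0.006, -1.0]]
contact_force: [0.7, -0.9, 1.4]
gripper_width: 0.005
gripper_force: 0.7
```

Emit:
step_arm --commands '[{"dx": 0, "dy": -10, "dz": 7, "spin": 0, "hand": 0}, {"dx": -1, "dy": -18, "dz": 16, "spin": 0, "hand": 0}, {"dx": -1, "dy": -26, "dz": 26, "spin": 0, "hand": 0}, {"dx": -2, "dy": -33, "dz": 36, "spin": 0, "hand": 0}, {"dx": -2, "dy": -39, "dz": 47, "spin": 0, "hand": 0}]' --force 20

```text
time_s: 2.25
position: [0.5013, 0.1448, 0.1068]
tool_rot: [[0.0, 1.0, -0.0], [1.0, -0.0, -0.0], [-0.0, -0.0, -1.0]]
contact_force: [-0.0, -0.0, 0.8]
gripper_width: 0.001
gripper_force: 0.4
```

Emit:
step_arm --commands '[{"dx": 0, "dy": -5, "dz": 12, "spin": 0, "hand": 0}, {"dx": -1, "dy": -9, "dz": 23, "spin": 0, "hand": 0}, {"dx": -1, "dy": -11, "dz": 33, "spin": 0, "hand": 0}, {"dx": -1, "dy": -12, "dz": 40, "spin": 0, "hand": 0}, {"dx": -1, "dy": -12, "dz": 43, "spin": 0, "hand": 0}]' --force 20

```text
time_s: 2.75
position: [0.4892, 0.1438, 0.0638]
tool_rot: [[0.0, 1.0, -0.002], [1.0, -0.0, -0.001], [-0.001, -0.002, -1.0]]
contact_force: [-3.9, -0.4, 6.5]
gripper_width: 0.005
gripper_force: 2.9
```

The lid is down on its plungers (6.5 N upward). Next I lift off and go above the pin.

Emit:
step_arm --commands '[{"dx": 0, "dy": 0, "dz": 0, "spin": 0, "hand": 0}, {"dx": 0, "dy": 0, "dz": -30, "spin": 0, "hand": 0}, {"dx": 0, "dy": 0, "dz": -70, "spin": 0, "hand": 50}, {"dx": -45, "dy": 10, "dz": -90, "spin": 0, "hand": 50}, {"dx": -90, "dy": 20, "dz": -100, "spin": 0, "hand": 50}]' --force 20

```text
time_s: 3.25
position: [0.5121, 0.0546, 0.1676]
tool_rot: [[-0.004, 1.0, 0.006], [1.0, 0.004, 0.002], [0.002, 0.006, -1.0]]
contact_force: [1.2, -0.5, 0.2]
gripper_width: 0.237
gripper_force: 0.0
```

Emit:
step_arm --commands '[{"dx": -45, "dy": 15, "dz": 0, "spin": 0, "hand": 60}, {"dx": -90, "dy": 30, "dz": 0, "spin": 0, "hand": 60}, {"dx": -130, "dy": 40, "dz": 0, "spin": 0, "hand": 60}, {"dx": -165, "dy": 46, "dz": 0, "spin": 0, "hand": 60}, {"dx": -184, "dy": 46, "dz": 0, "spin": 0, "hand": 60}]' --force 20

```text
time_s: 3.75
position: [0.5569, -0.1343, 0.1652]
tool_rot: [[0.004, 1.0, 0.002], [1.0, -0.004, -0.002], [-0.002, 0.002, -1.0]]
contact_force: [0.4, 0.1, -1.1]
gripper_width: 0.6
gripper_force: 0.0
```

Emit:
step_arm --commands '[{"dx": 0, "dy": 0, "dz": 0, "spin": 0, "hand": 60}, {"dx": 0, "dy": 0, "dz": 0, "spin": 0, "hand": 60}, {"dx": 0, "dy": 0, "dz": 0, "spin": 0, "hand": 60}, {"dx": 0, "dy": 0, "dz": 0, "spin": 0, "hand": 60}, {"dx": 0, "dy": 0, "dz": 0, "spin": 0, "hand": 60}]' --force 20

```text
time_s: 4.25
position: [0.5562, -0.1287, 0.1647]
tool_rot: [[-0.002, 1.0, 0.0], [1.0, 0.002, 0.0], [0.0, 0.0, -1.0]]
contact_force: [-0.9, -0.0, -0.6]
gripper_width: 0.602
gripper_force: 0.0
```

```bash
python3 - <<'E'
from h import *
for n in('side','wrist','scene'): shot(n,n+'2')
o=robot.observe();print(o['time_s'],o['position'],o['contact_force'],o['gripper_width'])
w=load('wrist2');print('wcam',-w['R'].T@w['t'],w['R']);print('pin at',proj(w,[.555,-.13,.077]))
a=cv2.resize(cv2.imread('pics/side2.png')[180:320,220:360],(400,400),interpolation=cv2.INTER_CUBIC)
b=cv2.resize(cv2.imread('pics/wrist2.png'),(400,300))
c=np.vstack([b,np.zeros((100,400,3),np.uint8)])
cv2.imwrite('pics/v2.png',np.hstack([a,c]))
E
```

```text
4.4 [ 0.55605814 -0.12950218  0.16468738] [ 0.21947317 -0.25774905 -0.20202281] 0.6015082058742178
wcam [ 0.55620508 -0.05244607  0.30846366] [[ 9.99997596e-01  2.18463429e-03  1.90345972e-04]
 [ 2.04347144e-03 -9.59828330e-01  2.80580471e-01]
 [ 7.95665174e-04 -2.80579407e-01 -9.59830487e-01]]
pin at [319.68089214 258.23861281]
```

View pics/v2.png

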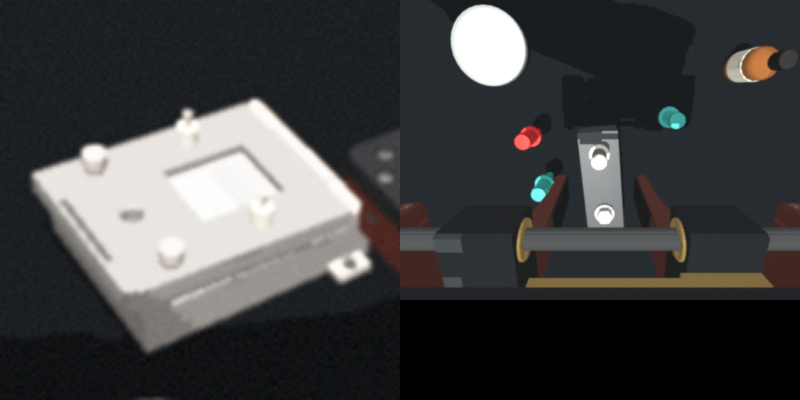

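The lid is shut onto its plungers, with its hole at side pixel about (266,255). The wrist view shows the pin head at about (321,252) of the full image, between the fingers, with the plug at (326,341). I'll measure the pin and the lid hole now.

```bash
python3 - <<'E'
from h import *
w=load('wrist2');s=load('side2');sc=load('scene2')
def blob(m,box,thr,inv=False):
    x0,y0,x1,y1=box;g=cv2.cvtColor(m['im'],cv2.COLOR_RGB2GRAY)[y0:y1,x0:x1]
    b=((g<thr) if inv else (g>thr)).astype(np.uint8)
    n,l,st,c=cv2.connectedComponentsWithStats(b)
    for i in range(1,n):
        if st[i,4]>8: print('  ',c[i]+[x0,y0],st[i]+np.array([x0,y0,0,0,0]))
g=cv2.cvtColor(w['im'],cv2.COLOR_RGB2GRAY);print(g[232:275:3,304:340:3])
for t in(160,200):print('w',t);blob(w,(295,220,350,285),t)
print('side hole gray');g=cv2.cvtColor(s['im'],cv2.COLOR_RGB2GRAY);print(g[248:264,256:278])
print(onz(s,(266.2,255.3),.047))
E
```

```text
[[169 160 151 155 177 181 164 137  96  81 110 163]
 [169 208 254 194 189 190 187 185 166  99 107 164]
 [222 255 254 153 112 104 122 165 186 172 113 164]
 [254 255 164  84  88  88  87  90 161 191 140 163]
 [255 253  90  84  93  90  89  83 103 195 207 163]
 [255 215  95 124 179 191 154 106  82 253 254 165]
 [255 181 157 229 254 255 255 244 120 253 248 163]
 [253 217 242 255 255 255 255 255 247 249 233 162]
 [170 255 255 255 255 255 255 255 255 211 166 161]
 [176 255 255 255 255 255 255 255 255 220 161 161]
 [173 255 255 255 255 255 255 255 255 196 161 160]
 [167 246 255 255 255 255 255 255 254 173 162 160]
 [167 175 251 255 255 255 255 254 191 162 162 159]
 [165 165 170 219 242 249 226 176 164 162 159 159]
 [164 165 165 166 166 165 164 163 163 162 159 158]]
w 160
   [317.67852194 256.3334873 ] [ 295  224   53   61 2165]
w 200
   [317.08664773 255.89488636] [301 233  35  40 704]
side hole gray
[[230 231 232 230 230 229 230 230 232 229 229 230 230 230 230 230 230 230
  231 230 231 231]
 [231 230 230 230 230 231 230 231 231 231 231 231 231 230 230 230 231 229
  231 230 230 231]
 [230 230 
[... 627 characters left out ...]
 232 231 231]
 [230 230 230 231 230 227 216 202 198 197 197 196 204 216 225 229 230 230
  230 231 230 231]
 [230 229 230 230 231 230 229 225 223 223 221 223 226 229 230 231 231 230
  230 231 230 231]
 [230 230 231 229 230 231 231 231 229 229 230 230 230 230 230 231 231 230
  229 231 230 231]
 [231 230 230 230 229 230 231 231 230 229 230 230 231 229 231 231 229 231
  230 230 229 230]
 [231 230 231 230 231 231 230 230 231 230 230 231 231 231 231 230 231 230
  230 229 231 230]
 [231 231 230 231 230 230 230 230 230 231 230 230 229 230 230 230 230 231
  230 231 231 233]
 [231 230 230 231 231 231 231 230 230 229 230 230 230 230 231 231 231 231
  230 232 234 240]]
[0.48286861 0.14024074 0.047     ]
```

Emit:
step_arm --commands '[{"dx": -2, "dy": -2, "dz": 25, "spin": 0, "hand": 60}, {"dx": -2, "dy": -2, "dz": 50, "spin": 0, "hand": 60}, {"dx": -2, "dy": -2, "dz": 75, "spin": 0, "hand": 60}, {"dx": -2, "dy": -2, "dz": 92, "spin": 0, "hand": 60}, {"dx": -2, "dy": -2, "dz": 96, "spin": 0, "hand": 60}]' --force 40

```text
time_s: 4.9
position: [0.5527, -0.1316, 0.0667]
tool_rot: [[-0.0, 1.0, -0.003], [1.0, 0.0, 0.0], [0.0, -0.003, -1.0]]
contact_force: [-0.1, -1.0, 0.4]
gripper_width: 0.596
gripper_force: 0.0
```

Emit:
step_arm --commands '[{"dx": 0, "dy": 0, "dz": 0, "spin": 0, "hand": 0}, {"dx": 0, "dy": 0, "dz": 0, "spin": 0, "hand": 0}, {"dx": 0, "dy": 0, "dz": 0, "spin": 0, "hand": 0}, {"dx": 0, "dy": 0, "dz": 0, "spin": 0, "hand": 0}, {"dx": 0, "dy": 0, "dz": 0, "spin": 0, "hand": 0}]' --force 40

```text
time_s: 5.4
position: [0.5544, -0.1321, 0.0693]
tool_rot: [[0.0, 1.0, 0.001], [1.0, -0.0, -0.0], [-0.0, 0.001, -1.0]]
contact_force: [-0.2, 0.3, 2.6]
gripper_width: 0.196
gripper_force: 40.0
```

Emit:
step_arm --commands '[{"dx": 0, "dy": 0, "dz": 0, "spin": 0, "hand": 0}, {"dx": 0, "dy": 0, "dz": 0, "spin": 0, "hand": 0}, {"dx": 0, "dy": 0, "dz": 0, "spin": 0, "hand": 0}, {"dx": 0, "dy": 0, "dz": 0, "spin": 0, "hand": 0}, {"dx": 0, "dy": 0, "dz": 0, "spin": 0, "hand": 0}]' --force 40

```text
time_s: 5.9
position: [0.5544, -0.132, 0.0693]
tool_rot: [[0.0, 1.0, 0.001], [1.0, -0.0, -0.0], [-0.0, 0.001, -1.0]]
contact_force: [-1.2, -0.4, 7.0]
gripper_width: 0.203
gripper_force: 40.0
```

Gripped (17.6 mm, 40 N). Next I lift, then stop short of the lid hole to look at it past the pin.

Emit:
step_arm --commands '[{"dx": 0, "dy": 0, "dz": -15, "spin": 0, "hand": 0}, {"dx": 0, "dy": 0, "dz": -35, "spin": 0, "hand": 0}, {"dx": 0, "dy": 0, "dz": -55, "spin": 0, "hand": 0}, {"dx": 0, "dy": 0, "dz": -75, "spin": 0, "hand": 0}, {"dx": 0, "dy": 0, "dz": -90, "spin": 0, "hand": 0}]' --force 40

```text
time_s: 6.4
position: [0.5543, -0.1321, 0.1607]
tool_rot: [[0.0, 1.0, 0.001], [1.0, -0.0, -0.0], [-0.0, 0.001, -1.0]]
contact_force: [-0.4, 0.2, -0.6]
gripper_width: 0.199
gripper_force: 40.0
```

Emit:
step_arm --commands '[{"dx": 40, "dy": -14, "dz": 0, "spin": 0, "hand": 0}, {"dx": 80, "dy": -28, "dz": 0, "spin": 0, "hand": 0}, {"dx": 120, "dy": -42, "dz": 0, "spin": 0, "hand": 0}, {"dx": 160, "dy": -56, "dz": 0, "spin": 0, "hand": 0}, {"dx": 195, "dy": -70, "dz": 0, "spin": 0, "hand": 0}]' --force 40

```text
time_s: 6.9
position: [0.4832, 0.065, 0.1595]
tool_rot: [[-0.001, 1.0, 0.001], [1.0, 0.001, 0.0], [0.0, 0.001, -1.0]]
contact_force: [0.5, 0.3, -1.3]
gripper_width: 0.197
gripper_force: 40.0
```

Emit:
step_arm --commands '[{"dx": 7, "dy": -2, "dz": 0, "spin": 0, "hand": 0}, {"dx": 7, "dy": -2, "dz": 0, "spin": 0, "hand": 0}, {"dx": 7, "dy": -2, "dz": 0, "spin": 0, "hand": 0}, {"dx": 7, "dy": -2, "dz": 0, "spin": 0, "hand": 0}, {"dx": 7, "dy": -2, "dz": 0, "spin": 0, "hand": 0}]' --force 40

```text
time_s: 7.4
position: [0.4824, 0.0686, 0.1587]
tool_rot: [[0.003, 1.0, 0.0], [1.0, -0.003, -0.0], [-0.0, 0.0, -1.0]]
contact_force: [0.3, 1.6, -1.8]
gripper_width: 0.199
gripper_force: 40.0
```

```bash
python3 - <<'E'
from h import *
for n in('side','wrist'): shot(n,n+'3')
o=robot.observe();print(o['time_s'],o['position'],o['contact_force'],o['gripper_width'])
w=load('wrist3');print('hole at',proj(w,[.483,.1415,.047]),'pin tip',proj(w,o['position']-[0,0,.0623]))
a=cv2.resize(cv2.imread('pics/side3.png')[140:340,200:400],(400,400),interpolation=cv2.INTER_CUBIC)
b=cv2.resize(cv2.imread('pics/wrist3.png')[100:400,160:460],(400,400))
cv2.imwrite('pics/v3.png',np.hstack([a,b]))
E
```

```text
7.5 [0.48225431 0.06906182 0.15858654] [ 0.1584599   0.42820923 -0.53423874] 0.19871727481732349
hole at [322.12065419 147.47446737] pin tip [321.15019167 269.22853067]
```

View pics/v3.png

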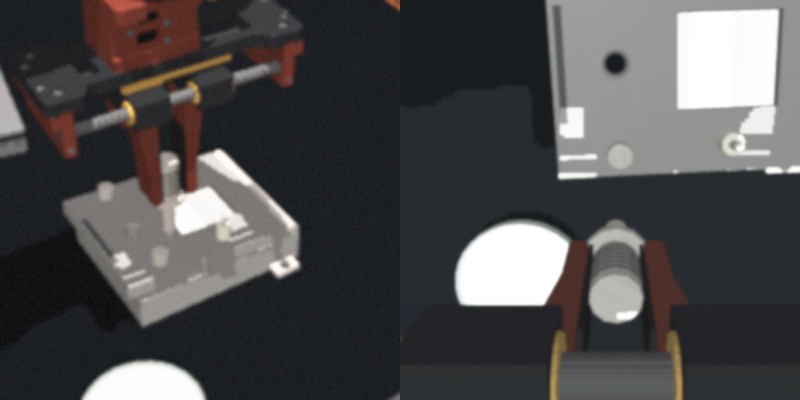

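Both views show the pin held upright. The lid hole is a clear dark disc at wrist pixel about (321,147), with the pin tip at about (322,267).

```bash
python3 - <<'E'
from h import *
w=load('wrist3');s=load('side2')
def cen(m,x0,y0,x1,y1,bg):
    g=cv2.cvtColor(m['im'],cv2.COLOR_RGB2GRAY)[y0:y1,x0:x1].astype(float)
    k=np.clip(bg-12-g,0,None);M=cv2.moments(k);return M['m10']/M['m00']+x0,M['m01']/M['m00']+y0
g=cv2.cvtColor(w['im'],cv2.COLOR_RGB2GRAY);bg=np.median(g[135:160,308:335])
a=cen(w,308,135,335,160,bg);b=cen(s,257,249,276,262,230)
print(a,b,bg,onz(w,a,.047),onz(s,b,.047),tri(w,a,s,b))
# thumbscrew pin-head top centre & tip columns
gg=g[255:345,290:350];print([ (255+r,np.where(gg[r]>110)[0][[0,-1]]+290) for r in range(0,90,6) if (gg[r]>110).any()])
print(robot.observe()['position'],proj(w,robot.observe()['position']+[0,0,.0077]))
E
```

```text
(321.1209456705293, 147.16129971466836) (265.6664397549353, 254.95643294758338) 134.0 [0.48230033 0.14171241 0.047     ] [0.48248217 0.1414318  0.047     ] (array([0.48242689, 0.14165886, 0.04682952]), np.float64(0.0002734611153093934))
[(267, array([317, 326])), (273, array([309, 334])), (279, array([302, 341])), (285, array([305, 339])), (291, array([338, 338])), (303, array([311, 331])), (309, array([305, 338])), (315, array([303, 340])), (321, array([302, 341])), (327, array([302, 341])), (333, array([304, 339])), (339, array([311, 334]))]
[0.48225431 0.06906182 0.15858654] [320.90165442 325.62359359]
```

Both views agree to 0.3 mm, and the height of 46.8 mm matches a lid resting on its plungers. The pin sits about 1 mm to +y of the TCP. I'll align over the hole.

Emit:
step_arm --commands '[{"dx": 20, "dy": 0, "dz": 0, "spin": 0, "hand": 0}, {"dx": 45, "dy": 0, "dz": 0, "spin": 0, "hand": 0}, {"dx": 65, "dy": 0, "dz": 15, "spin": 0, "hand": 0}, {"dx": 71.5, "dy": 0, "dz": 30, "spin": 0, "hand": 0}, {"dx": 71.5, "dy": 0, "dz": 40, "spin": 0, "hand": 0}]' --force 40

```text
time_s: 8.0
position: [0.4818, 0.1424, 0.1178]
tool_rot: [[-0.002, 1.0, -0.001], [1.0, 0.002, 0.0], [0.0, -0.001, -1.0]]
contact_force: [0.5, -1.1, -1.6]
gripper_width: 0.197
gripper_force: 40.0
```

Emit:
step_arm --commands '[{"dx": 0, "dy": 0, "dz": 0, "spin": 0, "hand": 0}, {"dx": 0, "dy": 0, "dz": 0, "spin": 0, "hand": 0}, {"dx": 0, "dy": 0, "dz": 0, "spin": 0, "hand": 0}, {"dx": 0, "dy": 0, "dz": 0, "spin": 0, "hand": 0}, {"dx": 0, "dy": 0, "dz": 0, "spin": 0, "hand": 0}]' --force 40

```text
time_s: 8.5
position: [0.4824, 0.1413, 0.1192]
tool_rot: [[0.001, 1.0, 0.001], [1.0, -0.001, 0.0], [0.0, 0.001, -1.0]]
contact_force: [0.8, 0.6, -1.2]
gripper_width: 0.198
gripper_force: 40.0
```

```bash
python3 - <<'E'
from h import *
P=[]
for n in('side','scene','wrist'): shot(n,n+'4');P.append(robot.observe()['position'])
print(np.mean(P,0),np.std(P,0),robot.observe()['contact_force'],robot.observe()['time_s'])
p=np.mean(P,0)
for n in('side4','scene4'):
    m=load(n);print(n,'tip',proj(m,p+[0,.001,-.0623]),'hole',proj(m,[.4824,.1417,.0468]))
def cr(n,c,h):
    x,y=map(int,c);return cv2.resize(cv2.imread('pics/%s.png'%n)[y-h:y+h,x-h:x+h],(400,400),interpolation=cv2.INTER_CUBIC)
cv2.imwrite('pics/v4.png',np.hstack([cr(n,proj(load(n),[.4824,.1417,.0468]),40) for n in('side4','scene4')]))
E
```

```text
[0.48221298 0.14144563 0.11898169] [6.21616755e-05 2.62265424e-05 6.47235062e-05] [ 0.52030891 -0.19778403 -0.49219253] 8.65
side4 tip [264.83275752 250.20363429] hole [265.55753709 254.9693079 ]
scene4 tip [273.84578242 214.68487211] hole [273.92348835 219.07016571]
```

View pics/v4.png

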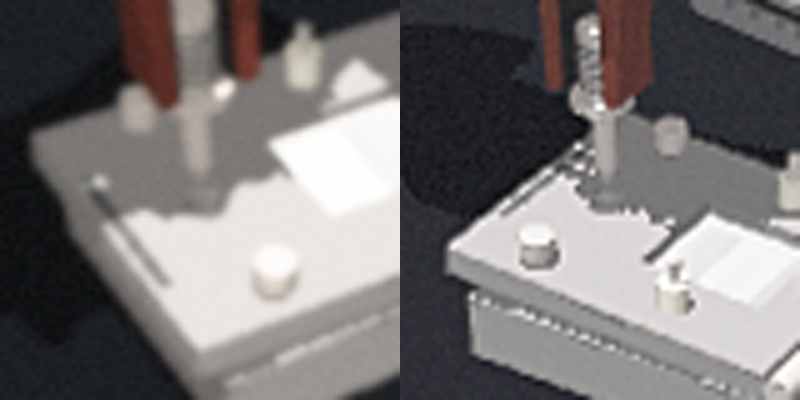

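Both views show the tip directly above the hole, so I'll insert.

Emit:
step_arm --commands '[{"dx": -0.5, "dy": 0, "dz": 5, "spin": 0, "hand": 0}, {"dx": -0.5, "dy": 0, "dz": 10, "spin": 0, "hand": 0}, {"dx": -0.5, "dy": 0, "dz": 15, "spin": 0, "hand": 0}, {"dx": -0.5, "dy": 0, "dz": 20, "spin": 0, "hand": 0}, {"dx": -0.5, "dy": 0, "dz": 25, "spin": 0, "hand": 0}]' --force 40

```text
time_s: 9.15
position: [0.4819, 0.141, 0.093]
tool_rot: [[-0.0, 1.0, -0.0], [1.0, 0.0, -0.0], [-0.0, -0.0, -1.0]]
contact_force: [-0.0, 0.4, -0.4]
gripper_width: 0.196
gripper_force: 40.0
```

Emit:
step_arm --commands '[{"dx": 0, "dy": 0, "dz": 4, "spin": 0, "hand": 0}, {"dx": 0, "dy": 0, "dz": 8, "spin": 0, "hand": 0}, {"dx": 0, "dy": 0, "dz": 12, "spin": 0, "hand": 0}, {"dx": 0, "dy": 0, "dz": 16, "spin": 0, "hand": 0}, {"dx": 0, "dy": 0, "dz": 18, "spin": 0, "hand": 0}]' --force 40

```text
time_s: 9.65
position: [0.4819, 0.141, 0.0752]
tool_rot: [[-0.0, 1.0, -0.0], [1.0, 0.0, -0.0], [-0.0, -0.0, -1.0]]
contact_force: [0.1, 0.3, 0.0]
gripper_width: 0.194
gripper_force: 40.0
```

Now I press it down with a stronger grip.

Emit:
step_arm --commands '[{"dx": 0, "dy": 0, "dz": 2, "spin": 0, "hand": 0}, {"dx": 0, "dy": 0, "dz": 4, "spin": 0, "hand": 0}, {"dx": 0, "dy": 0, "dz": 6, "spin": 0, "hand": 0}, {"dx": 0, "dy": 0, "dz": 7.5, "spin": 0, "hand": 0}, {"dx": 0, "dy": 0, "dz": 7.5, "spin": 0, "hand": 0}]' --force 60

```text
time_s: 10.15
position: [0.4816, 0.141, 0.0682]
tool_rot: [[-0.0, 1.0, -0.001], [1.0, 0.0, -0.0], [-0.0, -0.001, -1.0]]
contact_force: [-2.8, 0.0, 3.8]
gripper_width: 0.194
gripper_force: 60.0
```

Emit:
step_arm --commands '[{"dx": 0, "dy": 0, "dz": 1, "spin": 0, "hand": 0}, {"dx": 0, "dy": 0, "dz": 2, "spin": 0, "hand": 0}, {"dx": 0, "dy": 0, "dz": 2, "spin": 0, "hand": 0}, {"dx": 0, "dy": 0, "dz": 2, "spin": 0, "hand": 0}, {"dx": 0, "dy": 0, "dz": 2, "spin": 0, "hand": 0}]' --force 60

```text
time_s: 10.65
position: [0.4815, 0.141, 0.0671]
tool_rot: [[-0.0, 1.0, -0.001], [1.0, 0.0, -0.0], [-0.0, -0.001, -1.0]]
contact_force: [-7.0, -1.5, 15.2]
gripper_width: 0.191
gripper_force: 60.0
```

Emit:
step_arm --commands '[{"dx": 0, "dy": -0.5, "dz": 0.5, "spin": 0, "hand": 0}, {"dx": 0, "dy": -0.7, "dz": 1, "spin": 0, "hand": 0}, {"dx": 0, "dy": -0.7, "dz": 1, "spin": 0, "hand": 0}, {"dx": 0, "dy": -0.7, "dz": 1, "spin": 0, "hand": 0}, {"dx": 0, "dy": -0.7, "dz": 1, "spin": 0, "hand": 0}]' --force 60

```text
time_s: 11.15
position: [0.4815, 0.141, 0.0669]
tool_rot: [[0.0, 1.0, 0.0], [1.0, -0.0, 0.0], [0.0, 0.0, -1.0]]
contact_force: [-7.5, -2.7, 24.5]
gripper_width: 0.195
gripper_force: 60.0
```

```bash
python3 - <<'E'
from h import *
for n in('side','scene'): shot(n,n+'5')
o=robot.observe();print(o['time_s'],o['position'],o['contact_force'],o['torque'],o['gripper_force'])
def cr(n,c,h):
    x,y=map(int,c);return cv2.resize(cv2.imread('pics/%s.png'%n)[y-h:y+h,x-h:x+h],(400,400),interpolation=cv2.INTER_CUBIC)
cv2.imwrite('pics/v5.png',np.hstack([cr(n,proj(load(n),[.49,.13,.04]),50) for n in('side5','scene5')]))
E
```

```text
11.25 [0.48149528 0.14103642 0.06695568] [-6.70397835 -1.61557319 24.09076744] [-0.49704116  1.6969751   0.05372729] 60.014299750328064
```

View pics/v5.png

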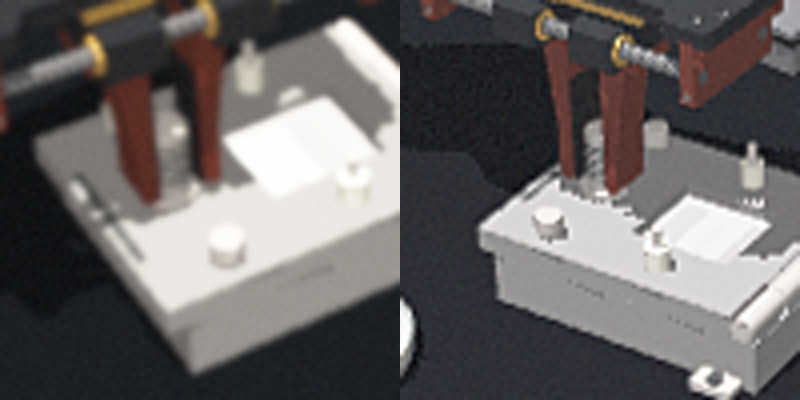

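Both views show the lid flat on the base with no gap and the pin's shoulder on the lid. The TCP moved only 0.2 mm when the push rose from 15 to 24 N, so the lid is on its stop. The TCP height puts the shoulder at 39.6 mm, against 40 mm when shut. I'll hand it in.

```bash
python3 -c "
from workcell import robot
print(robot.finish_job())"
```

```text
the job is handed in; nothing more can be done
None
```

I closed the lid against its stop, pushed the steel pin in until its shoulder sat on the lid, and handed the job in still gripping it at 60 N and pressing down with about 24 N; no verdict came back.

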